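# Fetch the nut caddy from under its dust cover and hold it up level

### The job

Take the nut caddy by its upright grip, slide it along the slot and out of the open end of its dust cover, then lift it well clear of the bench (some 15 cm) and keep it steady and level with all three nuts still in it. Finish while still holding it in the air: do not put it down or let go. Never tip the caddy, and leave the shears, screwdriver and oil bottle alone.

Things in the scene. Friction and masses are not known exactly. Their poses are not given: they have to be found in the camera images.
- cover: (all sizes mm) fixed grey dust cover, 130 (x) by 200 (y) by 60 high; origin: centre of its footprint, z up. Roof at 56-60 with a slot 24 wide on x = 0, from y = -66 to the open edge y = +100. The +y end is open, the only way out; wall at y = -98. Side rails 16 high, 118 apart, and corner posts. No floor. The whole tray must pass the open end: lift only once the caddy is beyond cover y = +160
- cover_mouth (a point): middle of the slot's open end in the cover's roof (cover x = 0, y = +100 mm, 58 mm above the bench)
- caddy: (mm) loose grey tray, 90 (x) by 110 (y) by 28 high, walls 3; a 12 stem from its middle rises through the slot to a black upright grip 12 (x) by 44 (y), 86 to 122 up. Origin: centre of underside. Stands on the bench under the cover, its y along the cover's y within 3 degrees, stem at cover y -32 to +25. About 450 g with nuts, a little off balance
- caddy_grip (a point): centre of the caddy's black grip, 106 mm above the caddy's underside (46 above the cover's roof while it stands on the bench); pinch it across its 12 mm thickness, the caddy's x, from straight above
- nut1: (mm) loose steel hex nut, 30 across flats, 20 hole, 16 high, about 65 g; origin at the centre of its underside; lies flat in the caddy
- nut2: (mm) loose steel hex nut, 30 across flats, 20 hole, 16 high, about 65 g; origin at the centre of its underside; lies flat in the caddy
- nut3: (mm) loose steel hex nut, 30 across flats, 20 hole, 16 high, about 65 g; origin at the centre of its underside; lies flat in the caddy
- shears: bystander: loose pair of white-handled shears lying flat, about 210 mm long, 60 wide, 14 high, to the left of the work; origin at its pivot, under it
- screwdriver: bystander: loose screwdriver lying flat, to the left of the work; origin at the middle of its underside
- oil: bystander: white plastic oil bottle, 48 mm diameter, 110 mm high, standing to the right of the work; origin at the centre of its underside
Not all that is in view belongs to the job. Of the things like the caddy, leave any that is pink or yellow; of the rest the larger one is meant.

How it is judged:
By the outcome, as a careful person would: the job done as asked, in the order asked, and still so for the second after the job is handed in, while the arm keeps its last pose, push and grip.
It also fails if it takes over 38 s, if anything falls off the work surface, if the arm or the gripper's body presses on something with over 40 N, if the wrist force passes 120 N, or if a joint passes its speed limit or range.

### The arm

A 7-joint arm with a two-finger parallel gripper is mounted at the origin on the work surface. World frame = base frame: x ahead of the robot, y to its left, z up, the work surface at z = 0. Lengths are in m, angles in rad, forces in N, time in s.
With the tool pointing down it reaches from about 0.35 to 0.775 m from the base axis. Payload 3.1 kg.
Tool frame: the origin (TCP) lies at the very end of the fingers, on their centre line; the grasp point (between the pads) lies bot.tcp_to_grasp behind it (bot.tcp_to_grasp is the distance from the TCP to the grasp point, in m); y points along the fingers, x is the direction in which the jaws open and shut, and the axes are right-handed (so a half turn about y gives the same grasp; the last joint's range is limited). The gripper opens to 85 mm and grips with 20 to 120 N. Pads are 22 mm wide; open, the fingers measure 114 mm over their backs; the gripper's body (76 mm by 85 mm) begins 54 mm behind the grasp point. The pads swing forward as they close: fully open they stand 13 mm farther back than shut.
Start: joints at [-1.175, 0.311, 0.014, 1.512, -0.004, 1.319, -0.027], TCP at [0.233, 0.498, 0.231] pointing down, gripper open.
Joint ranges: [-2.7, 2.7], [-0.3, 1.91], [-1.27, 1.3], [0.12, 2.57], [-1.44, 4.58], [0.2, 2.03], [-3.05, 3.05]. Speed limits (rad/s): [2.79, 2.79, 3.14, 3.14, 3.14, 3.14, 3.14].

### API

Orientations are given as [roll, pitch, yaw] about the fixed x, y, z axes, in that order (R = Rz(yaw) Ry(pitch) Rx(roll)).
In Python, from bench import bot gives the robot as it stands.
- The arm moves only by the shell command python3 -m creep 'ROWS'. ROWS is JSON, a list of rows, each an object of numbers: "dx", "dy", "dz": the shift along the tool's x, y, z in m; "turn": the turn about the tool's y in degrees; "hand": the finger opening in m, from 0 to 0.0854. A call has exactly 8 rows; each row is the pose to reach, as a shift and turn from the pose commanded when the call began, along the tool's axes at that moment; what a row does not reach only later rows make up. A row lasts 1/10 s, in which the tool goes at most 50 mm and 8.59 degrees, less where a joint would pass 70% of its speed; a pose out of reach is approached as far as the arm can. A call with a gripper value outside its range is refused whole. The fingers move at their own pace and stop on an object; the grip force is fixed at half the most. Time passes only in rows, so rows that repeat a pose let the fingers close, or fill a call up. It gives the time, the measured TCP pose, the force and the opening at its end, in the units of the state.
- bot.get_state(): the state, without advancing time (a new reading comes with each control period).
- bot.camera(name): name is "scene" or "top" or "wrist"; returns a dict with "frame" (400x640x3 uint8, red, green, blue), "fx", "fy", "cx", "cy" (pixels), "xyz" and "attitude" of the camera in the world; the wrist camera has in their place "hand_eye" (4x4, takes a point from camera to tool coordinates, whose origin is the TCP and whose axes are the tool frame's). Camera axes: x right, y up, looking along -z (the intrinsics and any distortion apply to the point x, -y, -z); pixel columns grow to the right and rows downward; lengths in m; the calibration is good to about 2 mm. A picture is of the moment at which its call begins: read the wrist's pose just before it. There is no depth.
- bot.hand_in(): hands the job in, once; it reports no verdict.
Trained networks look in a picture, given as the dict that the camera call returned (one of the last four; its "shot" number tells which), for a name from the list of things; names that differ only in an ending like _2 or _b are one class to them, and where a whole thing is asked for, a point or a joint stands for the part that bears it (a point fixed in the world has none). Each returns a list of dicts, best first, with "score" (0 to 1); they miss things now and then, are a little off and sometimes report something else, mostly with a low value. They report only what shows in the picture. A call takes as long as a camera call. They do not tell look-alikes from the thing itself.
- bot.search_frame(query, picture): "xy" ([column, row] in pixels, amid what is visible of it).
- bot.cut_out(query, picture): "pixels" (400x640 bool, what is visible of it) and "xy" ([column, row] in pixels, amid what is visible of it).
- bot.place_of(query, picture): "xy" ([column, row] in pixels: a listed point, or the origin of a listed thing).
The state is a dict: "clock": time; "q": joint angles; "dq": joint speeds; "effort": joint torques, N m; "tool_pos": TCP position; "orientation": TCP orientation; "contact_force": force on the tool from outside, world axes, zero at the start; "wrist_torque": the same for the moment, N m; "finger_gap": opening from 0.0 (shut) to 1.0 (fully open).
Only numpy, scipy, OpenCV 4.12 (cv2) and the standard library are available. Lean on these libraries where they do the work, as an engineer would, in place of code of your own. Each camera call takes 0.05 s, during which the arm holds its last target. There are 200 camera calls.

## Working session

There is one attempt and no reset: what is moved stays moved. The work goes in short steps, Python scripts to look and compute and a shell command to move; the robot and the scene stay as the last step left them, time stands still between calls to the robot, and variables do not carry over. Pictures are saved under pics/ and viewed, about 8 in all and at most 12, crops included, and the job is handed in when it is done.

```bash
mkdir -p pics; cat > h.py <<'E'
import numpy as np, cv2
from scipy.spatial.transform import Rotation as Rt
from bench import bot
def save(p,n): cv2.imwrite('pics/'+n,p['frame'][:,:,::-1])
def Rw(a): return Rt.from_euler('xyz',a).as_matrix()
def cam(p,st=None):
    if 'hand_eye' in p:
        T=np.eye(4);T[:3,:3]=Rw(st['orientation']);T[:3,3]=st['tool_pos'];T=T@np.array(p['hand_eye']);return T[:3,:3],T[:3,3]
    a=np.array(p['attitude']); return (Rw(a) if a.size==3 else a),np.array(p['xyz'])
def ray(p,xy,st=None):
    R,t=cam(p,st); d=np.array([(xy[0]-p['cx'])/p['fx'],-(xy[1]-p['cy'])/p['fy'],-1]); return t,R@d
def atz(p,xy,z,st=None):
    t,d=ray(p,xy,st); return t+d*(z-t[2])/d[2]
def proj(p,X,st=None):
    R,t=cam(p,st); c=R.T@(np.array(X)-t); return np.array([p['cx']+p['fx']*c[0]/-c[2],p['cy']+p['fy']*c[1]/c[2]])
E
python3 - <<'E'
from h import *
st=bot.get_state();print(st,bot.tcp_to_grasp)
for n in('scene','top'):
    p=bot.camera(n);save(p,n+'1.png');print(n,{k:v for k,v in p.items() if k!='frame'})
    for q,z in(('caddy_grip',.106),('cover_mouth',.058),('cover',0),('caddy',0),('oil',0),('shears',0),('screwdriver',0)):
        for r in bot.place_of(q,p): print(q,np.round(r['xy'],1),round(r['score'],2),np.round(atz(p,r['xy'],z),3))
E
```

```text
{'clock': 0.0, 'q': array([-1.17468137,  0.31171437,  0.01400099,  1.51307135, -0.00444597,
        1.31922607, -0.02719709]), 'dq': array([-0.00040222, -0.00030639,  0.00018784,  0.00037589,  0.00048992,
       -0.00010705,  0.00048901]), 'effort': array([-4.20676261e-04, -3.79912376e+01,  1.45767820e-01, -2.30596411e+01,
        1.21028876e-02,  1.35109355e-02,  5.65493082e-06]), 'tool_pos': array([0.23284175, 0.49745773, 0.23022154]), 'orientation': array([-1.57085176,  0.00238751,  1.13304087]), 'contact_force': array([ 0.94196077, -0.96838239, -0.56993122]), 'wrist_torque': array([ 0.03562059,  0.03354549, -0.0075131 ]), 'finger_gap': 0.9972333216890494} 0.0187
scene {'fx': 400.5209253667964, 'fy': 400.5209253667964, 'cx': 327.0843503991767, 'cy': 203.54577909757316, 'xyz': array([0.99601088, 0.72399126, 0.94236507]), 'attitude': array([ 7.89022060e-01, -2.33018826e-03,  2.62404494e+00]), 'shot': 1}
caddy_grip [264.6 140.1] 0.95 [ 0.612 -0.391  0.106]
caddy_grip [355.1 166.5] 0.7 [ 0.413 -0.111  0.106]
caddy_grip [303.5 173.8] 0.65 [ 0.576 -0.162  0.106]
caddy_grip [256.5 204.9]
[... 737 characters left out ...]
 0.17324396, -0.0259307 , -1.56094091]), 'shot': 2}
caddy_grip [374.3 262.5] 0.92 [ 0.395 -0.148  0.106]
caddy_grip [449.1 191.8] 0.9 [ 0.606 -0.374  0.106]
caddy_grip [373.3 203.2] 0.82 [ 0.568 -0.147  0.106]
caddy_grip [363.9 139.6] 0.69 [ 0.764 -0.12   0.106]
cover_mouth [343.4 216. ] 0.63 [ 0.535 -0.062  0.058]
cover [373.4 206.3] 0.68 [ 0.576 -0.162  0.   ]
caddy [363.3 148.5] 0.88 [ 0.767 -0.13   0.   ]
caddy [368.  265.1] 0.81 [ 0.389 -0.143  0.   ]
caddy [441.2 196.4] 0.63 [ 0.611 -0.382  0.   ]
oil [463.1 244.5] 0.79 [ 0.457 -0.446  0.   ]
shears [213.6 198.3] 0.79 [0.594 0.349 0.   ]
shears [372.1 208.1] 0.51 [ 0.57  -0.158  0.   ]
screwdriver [176.2 222.3] 0.68 [0.516 0.462 0.   ]
```

View pics/scene1.png

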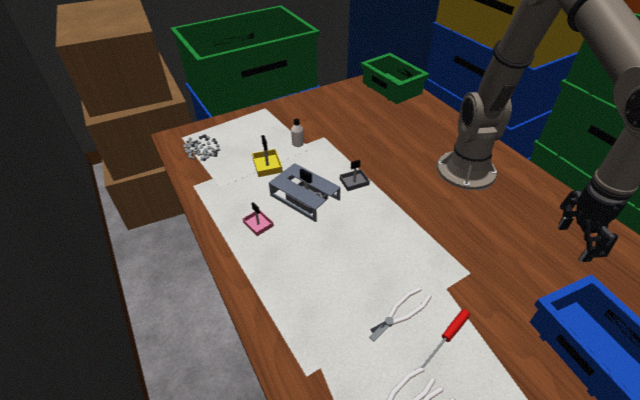

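```bash
python3 - <<'E'
import cv2
a=cv2.imread('pics/top1.png')[95:305,300:500]
cv2.imwrite('pics/top1c.png',cv2.resize(a,None,fx=2.8,fy=2.8,interpolation=cv2.INTER_CUBIC))
E
```

```text
(no output)
```

View pics/top1c.png

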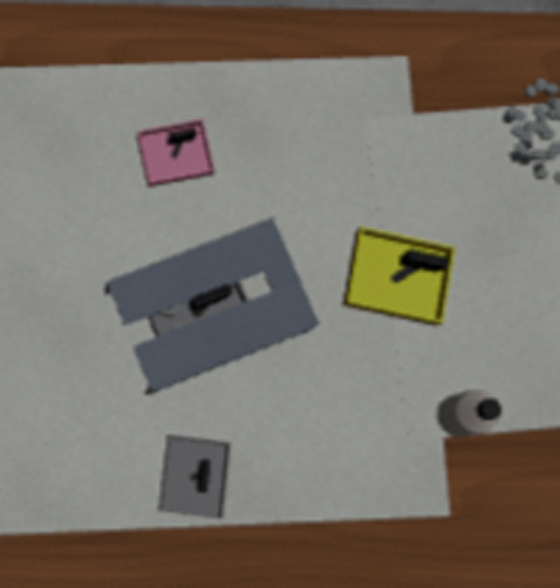

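Candidates for the caddy, in scene pixels: yellow (265,140), pink (256,205), small grey (355,166), and the large grey one under the cover with its grip at (303,174). By the description it is the one under the cover. The crop confirms this: a black grip in the slot, with the open end to the left (+y).

```bash
cat >> h.py <<'E'
def rel(tgt,yaw_deg,st=None):
    st=st or bot.get_state(); R=Rw(st['orientation'])
    d=R.T@(np.array(tgt)-st['tool_pos']); cy=np.degrees(np.arctan2(R[1,0],R[0,0]))
    return 'd(mm)',np.round(d*1e3,1),'turn',round(cy-yaw_deg,2),'clock',st['clock']
E
python3 - <<'E'
from h import *
p=bot.camera('top')
C=[atz(p,(x/2.8+300,y/2.8+95),.06)for x,y in((273,219),(317,324),(107,289),(150,391))]
print(np.round(C,3),np.mean(C,0))
for a,b in((0,2),(1,3)): d=C[b]-C[a];print(np.linalg.norm(d),np.degrees(np.arctan2(d[1],d[0]))-90)
for a,b in((1,0),(3,2)): d=C[b]-C[a];print(np.linalg.norm(d),np.degrees(np.arctan2(d[1],d[0])))
print(rel((.572,-.152,.23),20))
E
```

```text
[[ 0.672 -0.23   0.06 ]
 [ 0.554 -0.276  0.06 ]
 [ 0.59  -0.045  0.06 ]
 [ 0.479 -0.092  0.06 ]] [ 0.57360583 -0.16074751  0.06      ]
0.2015893283704883 23.882286333050956
0.1983811337576236 22.402836644025214
0.12595362185891235 21.46508921112561
0.12073686597882846 22.91518349547725
('d(mm)', array([-445.3,    1.3, -582.5]), 'turn', np.float64(44.92), 'clock', 0.85)
```

```bash
python3 -m creep '[{"dx":-0.02,"dz":-0.026,"turn":4},{"dx":-0.047,"dz":-0.061,"turn":10},{"dx":-0.074,"dz":-0.097,"turn":16},{"dx":-0.101,"dz":-0.133,"turn":22},{"dx":-0.128,"dz":-0.169,"turn":28},{"dx":-0.155,"dz":-0.205,"turn":34},{"dx":-0.182,"dz":-0.24,"turn":39},{"dx":-0.21,"dz":-0.275,"turn":42}]'; python3 -c "
from h import *
print(rel((.572,-.152,.23),22.7))"
```

```text
('d(mm)', array([-445.3,    1.3, -582.5]), 'turn', np.float64(42.22), 'clock', 0.85)invalid input
```

```bash
python3 -m creep '[{"dx":-0.02,"dy":0,"dz":-0.026,"turn":4,"hand":0.085},{"dx":-0.047,"dy":0,"dz":-0.061,"turn":10,"hand":0.085},{"dx":-0.074,"dy":0,"dz":-0.097,"turn":16,"hand":0.085},{"dx":-0.101,"dy":0,"dz":-0.133,"turn":22,"hand":0.085},{"dx":-0.128,"dy":0,"dz":-0.169,"turn":28,"hand":0.085},{"dx":-0.155,"dy":0,"dz":-0.205,"turn":34,"hand":0.085},{"dx":-0.182,"dy":0,"dz":-0.24,"turn":39,"hand":0.085},{"dx":-0.21,"dy":0,"dz":-0.275,"turn":42,"hand":0.085}]'; python3 -c "
from h import *
print(rel((.572,-.152,.23),22.7))"
```

```text
clock: 1.65
tool_pos: [0.3939, 0.1899, 0.2317]
orientation: [-1.57, -0.001, 0.398]
contact_force: [0.4, 0.4, 0.6]
finger_gap: 0.995
('d(mm)', array([  31.9,    1.5, -384.2]), 'turn', np.float64(0.08), 'clock', 1.65)
```

```bash
python3 -m creep '[{"dx":0.004,"dy":0,"dz":-0.048,"turn":0,"hand":0.085},{"dx":0.008,"dy":0,"dz":-0.096,"turn":0,"hand":0.085},{"dx":0.012,"dy":0,"dz":-0.144,"turn":0,"hand":0.085},{"dx":0.016,"dy":0,"dz":-0.192,"turn":0,"hand":0.085},{"dx":0.02,"dy":0,"dz":-0.24,"turn":0,"hand":0.085},{"dx":0.024,"dy":0,"dz":-0.288,"turn":0,"hand":0.085},{"dx":0.028,"dy":0,"dz":-0.336,"turn":0,"hand":0.085},{"dx":0.032,"dy":0,"dz":-0.38,"turn":0,"hand":0.085}]'; python3 - <<'E'
from h import *
st=bot.get_state();p=bot.camera('wrist');save(p,'w1.png')
for q,z in(('caddy_grip',.106),('cover_mouth',.058)):
    for r in bot.place_of(q,p): print(q,np.round(r['xy'],1),round(r['score'],2),np.round(atz(p,r['xy'],z,st),4))
print(rel((.572,-.152,.23),22.7),p['hand_eye'])
E
```

```text
clock: 2.45
tool_pos: [0.5715, -0.1482, 0.2314]
orientation: [-1.571, -0.0, 0.4]
contact_force: [-0.7, 1.1, 0.3]
finger_gap: 0.993
caddy_grip [519.2 240.2] 0.86 [ 0.7394 -0.1237  0.106 ]
caddy_grip [118.1  93. ] 0.58 [ 0.4045 -0.1386  0.106 ]
caddy_grip [324.4 193.2] 0.55 [ 0.575  -0.1495  0.106 ]
cover_mouth [325.   79.5] 0.9 [ 0.5409 -0.0672  0.058 ]
('d(mm)', array([ 0.9,  0.7, -1.9]), 'turn', np.float64(-0.17), 'clock', 2.6) [[ 9.99999768e-01  4.95674459e-05 -6.79071236e-04  5.88184271e-04]
 [-6.68431515e-04  2.61293699e-01 -9.65259113e-01 -1.42055912e-01]
 [ 1.29591606e-04  9.65259344e-01  2.61293672e-01  6.56134316e-02]
 [ 0.00000000e+00  0.00000000e+00  0.00000000e+00  1.00000000e+00]]
```

View pics/w1.png

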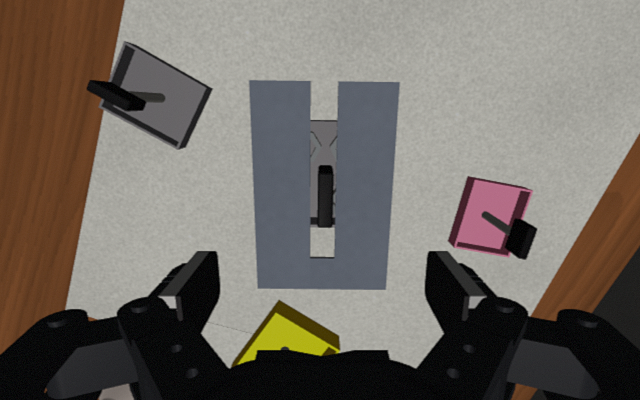

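```bash
python3 - <<'E'
from h import *
st=bot.get_state();p=bot.camera('wrist')
g=p['frame'];cv2.imwrite('pics/w1c.png',cv2.resize(g[70:300,240:410,::-1],None,fx=3.4,fy=2.6,interpolation=cv2.INTER_CUBIC)) if 0 else None
a=atz(p,(323.9,80),.06,st);b=atz(p,(322.4,257),.06,st);print('slot',a,b,np.degrees(np.arctan2(*(a-b)[1::-1]))-90,np.linalg.norm(a-b))
c=[atz(p,u,.06,st)for u in((249.5,81),(399.5,82.5),(386,290),(258,289))];print(np.round(c,4),np.mean(c,0))
for i,j in((3,0),(2,1)):print(np.degrees(np.arctan2(*(c[i]-c[j])[1::-1])))
m=[r for r in bot.cut_out('caddy_grip',p) if abs(r['xy'][0]-324)<20]
gray=g.mean(2)[160:235,312:340]
ys,xs=np.where(gray<45); ys+=160;xs+=312
for y in range(160,235,6):
    k=xs[ys==y]; print(y,(k.min(),k.max()) if len(k) else None,end=' ')
E
```

```text
slot [ 0.53949053 -0.07074352  0.06      ] [ 0.60152661 -0.2234856   0.06      ] 22.10449504822789 0.1648593948553627
[[ 0.4809 -0.0959  0.06  ]
 [ 0.6002 -0.0478  0.06  ]
 [ 0.6747 -0.2323  0.06  ]
 [ 0.555  -0.2809  0.06  ]] [ 0.57768263 -0.16421728  0.06      ]
-68.16412717650033
-68.00708727752327
160 None 166 (np.int64(321), np.int64(334)) 172 (np.int64(321), np.int64(335)) 178 (np.int64(321), np.int64(335)) 184 (np.int64(321), np.int64(335)) 190 (np.int64(321), np.int64(336)) 196 (np.int64(321), np.int64(335)) 202 (np.int64(321), np.int64(335)) 208 (np.int64(321), np.int64(334)) 214 (np.int64(321), np.int64(334)) 220 (np.int64(313), np.int64(336)) 226 None 232 None
```

```bash
python3 - <<'E'
from h import *
st=bot.get_state();p=bot.camera('wrist')
for r in bot.place_of('caddy_grip',p): print(np.round(r['xy'],1),round(r['score'],2),np.round(atz(p,r['xy'],.106,st),4))
print(st['tool_pos'],rel((.575,-.150,.155),22.2))
E
```

```text
[517.8 240.4] 0.96 [ 0.737  -0.1211  0.106 ]
[324.5 195.4] 0.65 [ 0.5747 -0.148   0.106 ]
[116.2  99.5] 0.6 [ 0.4035 -0.1406  0.106 ]
[ 0.57056641 -0.14533079  0.23093057] ('d(mm)', array([ 1.5, 76.3, -7.5]), 'turn', np.float64(0.9), 'clock', 2.8)
```

```bash
python3 -m creep '[{"dx":0,"dy":0.02,"dz":-0.003,"turn":0.3,"hand":0.085},{"dx":0.001,"dy":0.045,"dz":-0.006,"turn":0.8,"hand":0.085},{"dx":0.001,"dy":0.065,"dz":-0.008,"turn":0.9,"hand":0.085},{"dx":0.001,"dy":0.075,"dz":-0.008,"turn":0.9,"hand":0.085},{"dx":0.001,"dy":0.075,"dz":-0.008,"turn":0.9,"hand":0.085},{"dx":0.001,"dy":0.075,"dz":-0.008,"turn":0.9,"hand":0.085},{"dx":0.001,"dy":0.075,"dz":-0.008,"turn":0.9,"hand":0.085},{"dx":0.001,"dy":0.075,"dz":-0.008,"turn":0.9,"hand":0.085}]'; python3 - <<'E'
from h import *
st=bot.get_state();p=bot.camera('wrist')
for r in bot.place_of('caddy_grip',p): print(np.round(r['xy'],1),round(r['score'],2),np.round(atz(p,r['xy'],.106,st),4))
print(st['tool_pos'],rel((.575,-.150,.155),22.2))
cv2.imwrite('pics/w2.png',cv2.resize(p['frame'][100:360,220:430,::-1],None,fx=2.3,fy=2.3))
E
```

```text
clock: 3.6
tool_pos: [0.5755, -0.1532, 0.1576]
orientation: [-1.572, -0.002, 0.385]
contact_force: [-1.1, 0.5, 0.0]
finger_gap: 0.997
[576.5 264.6] 0.97 [ 0.7318 -0.1213  0.106 ]
[323.7 215.7] 0.95 [ 0.5762 -0.1502  0.106 ]
[39.2 85. ] 0.82 [ 0.4085 -0.1392  0.106 ]
[ 0.57545766 -0.15323331  0.15756994] ('d(mm)', array([1. , 2.1, 3.1]), 'turn', np.float64(-0.17), 'clock', 3.7)
```

View pics/w2.png

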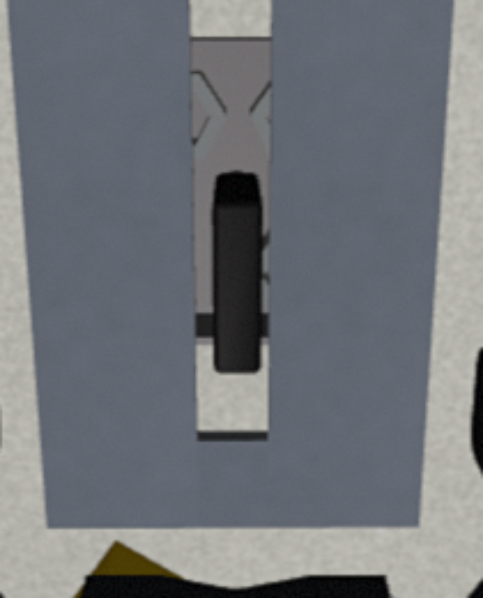

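```bash
python3 -m creep '[{"dx":0.001,"dy":0.02,"dz":0.002,"turn":0,"hand":0.085},{"dx":0.001,"dy":0.045,"dz":0.002,"turn":0,"hand":0.085},{"dx":0.001,"dy":0.062,"dz":0.002,"turn":0,"hand":0.085},{"dx":0.001,"dy":0.068,"dz":0.002,"turn":0,"hand":0.085},{"dx":0.001,"dy":0.068,"dz":0.002,"turn":0,"hand":0.07},{"dx":0.001,"dy":0.068,"dz":0.002,"turn":0,"hand":0.05},{"dx":0.001,"dy":0.068,"dz":0.002,"turn":0,"hand":0.035},{"dx":0.001,"dy":0.068,"dz":0.002,"turn":0,"hand":0.025}]'; python3 - <<'E'
from h import *
st=bot.get_state();print(st['tool_pos'],st['finger_gap'],rel((.576,-.150,.088),22.2))
E
```

```text
clock: 4.5
tool_pos: [0.5757, -0.1512, 0.0894]
orientation: [-1.572, -0.002, 0.384]
contact_force: [0.7, 0.6, 0.5]
finger_gap: 0.327
[ 0.57565421 -0.15118747  0.08940812] 0.3265320174119592 ('d(mm)', array([0.8, 1.4, 1. ]), 'turn', np.float64(-0.18), 'clock', 4.5)
```

```bash
python3 -m creep '[{"dx":0,"dy":0.001,"dz":0,"turn":0,"hand":0.018},{"dx":0,"dy":0.001,"dz":0,"turn":0,"hand":0.013},{"dx":0,"dy":0.001,"dz":0,"turn":0,"hand":0.0},{"dx":0,"dy":0.001,"dz":0,"turn":0,"hand":0},{"dx":0,"dy":0.001,"dz":0,"turn":0,"hand":0},{"dx":0,"dy":0.001,"dz":0,"turn":0,"hand":0},{"dx":0,"dy":0.001,"dz":0,"turn":0,"hand":0},{"dx":0,"dy":0.001,"dz":0,"turn":0,"hand":0}]'; python3 - <<'E'
from h import *
st=bot.get_state();print(st['tool_pos'],st['wrist_torque'],st['finger_gap'])
u=np.array([-np.sin(np.radians(22)),np.cos(np.radians(22))])
c=np.array([.5777,-.1642]); d=st['tool_pos'][:2]-c
print('cover xy',d@np.array([u[1],-u[0]]),d@u); print(rel(list(c+u*.2)+[.088],22))
p=bot.camera('wrist');cv2.imwrite('pics/w3.png',p['frame'][:,:,::-1])
E
```

```text
clock: 5.3
tool_pos: [0.5752, -0.1508, 0.0876]
orientation: [-1.571, -0.001, 0.384]
contact_force: [0.2, 1.0, 1.8]
finger_gap: 0.13
[ 0.57521577 -0.15082915  0.08756005] [ 0.06962384 -0.0475255  -0.03389067] 0.12959118335657577
cover xy 0.002705474948708824 0.0133278430949281
('d(mm)', array([ -2.6,  -0.5, 186.7]), 'turn', np.float64(0.03), 'clock', 5.3)
```

View pics/w3.png

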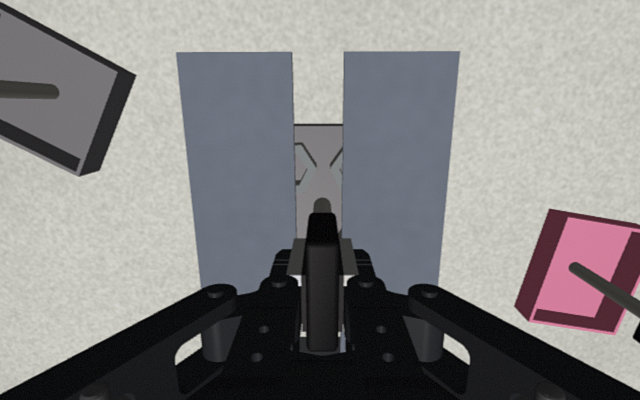

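```bash
python3 -m creep '[{"dx":0,"dy":0,"dz":0.003,"turn":0,"hand":0},{"dx":0,"dy":0,"dz":0.008,"turn":0,"hand":0},{"dx":-0.001,"dy":0,"dz":0.016,"turn":0,"hand":0},{"dx":-0.001,"dy":0,"dz":0.025,"turn":0,"hand":0},{"dx":-0.0015,"dy":0,"dz":0.035,"turn":0,"hand":0},{"dx":-0.002,"dy":0,"dz":0.045,"turn":0,"hand":0},{"dx":-0.002,"dy":0,"dz":0.053,"turn":0,"hand":0},{"dx":-0.002,"dy":0,"dz":0.057,"turn":0,"hand":0}]'; python3 - <<'E'
from h import *
st=bot.get_state();print(st['wrist_torque'],st['finger_gap'])
u=np.array([-np.sin(np.radians(22)),np.cos(np.radians(22))])
c=np.array([.5777,-.1642]); d=st['tool_pos'][:2]-c
print('cover xy',d@np.array([u[1],-u[0]]),d@u); print(rel(list(c+u*.2)+[.088],22))
p=bot.camera('wrist');cv2.imwrite('pics/w4.png',p['frame'][:,:,::-1])
E
```

```text
clock: 6.15
tool_pos: [0.5516, -0.0976, 0.0876]
orientation: [-1.571, -0.001, 0.386]
contact_force: [1.9, -4.2, -0.0]
finger_gap: 0.131
[-0.8032732  -0.14702848  0.0299063 ] 0.13085999327771275
cover xy 0.000711803085629438 0.07155352937551664
('d(mm)', array([ -0.5,  -0.4, 128.4]), 'turn', np.float64(0.1), 'clock', 6.15)
```

View pics/w4.png

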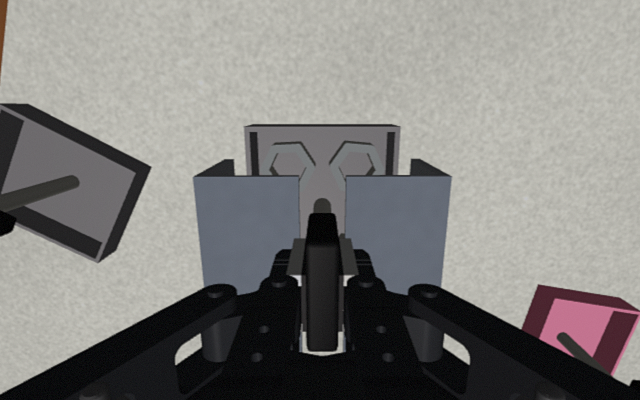

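The caddy is sliding squarely, with the tray centred and two nuts visible at (290,160) and (355,160).

```bash
R() { :; }; python3 -m creep '[{"dx":0,"dy":0,"dz":0.004,"turn":0,"hand":0},{"dx":0,"dy":0,"dz":0.012,"turn":0,"hand":0},{"dx":0,"dy":0,"dz":0.023,"turn":0,"hand":0},{"dx":0,"dy":0,"dz":0.035,"turn":0,"hand":0},{"dx":0,"dy":0,"dz":0.047,"turn":0,"hand":0},{"dx":0,"dy":0,"dz":0.057,"turn":0,"hand":0},{"dx":0,"dy":0,"dz":0.064,"turn":0,"hand":0},{"dx":0,"dy":0,"dz":0.068,"turn":0,"hand":0}]' && python3 -m creep '[{"dx":0,"dy":0,"dz":0.004,"turn":0,"hand":0},{"dx":0,"dy":0,"dz":0.012,"turn":0,"hand":0},{"dx":0,"dy":0,"dz":0.023,"turn":0,"hand":0},{"dx":0,"dy":0,"dz":0.035,"turn":0,"hand":0},{"dx":0,"dy":0,"dz":0.045,"turn":0,"hand":0},{"dx":0,"dy":0,"dz":0.052,"turn":0,"hand":0},{"dx":0,"dy":0,"dz":0.055,"turn":0,"hand":0},{"dx":0,"dy":0,"dz":0.055,"turn":0,"hand":0}]'; python3 - <<'E'
from h import *
st=bot.get_state();print(st['wrist_torque'],st['finger_gap'])
u=np.array([-np.sin(np.radians(22)),np.cos(np.radians(22))])
c=np.array([.5777,-.1642]); d=st['tool_pos'][:2]-c
print('cover xy',d@np.array([u[1],-u[0]]),d@u)
p=bot.camera('scene');a=p['frame'][110:260,220:420,::-1];cv2.imwrite('pics/s5.png',cv2.resize(a,None,fx=3.5,fy=3.5,interpolation=cv2.INTER_CUBIC))
E
```

```text
clock: 7.0
tool_pos: [0.5261, -0.0352, 0.0875]
orientation: [-1.571, -0.0, 0.385]
contact_force: [1.5, -2.9, 3.2]
finger_gap: 0.134
clock: 7.8
tool_pos: [0.5053, 0.0161, 0.0875]
orientation: [-1.57, 0.0, 0.385]
contact_force: [1.2, -3.7, 7.2]
finger_gap: 0.125
[-0.73639694 -0.26245598  0.09893447] 0.12492268884074659
cover xy 0.0003972049408192455 0.19433708190837373
```

View pics/s5.png

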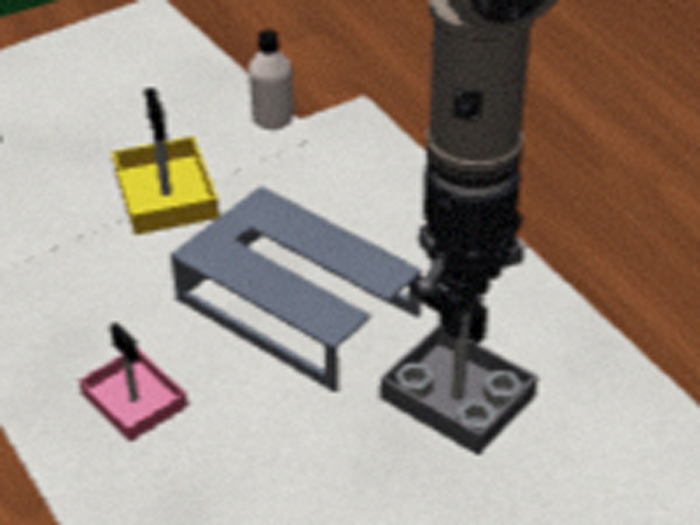

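The tray is fully out, with all three nuts in it. Lifting straight up, gently.

```bash
python3 -m creep '[{"dx":0,"dy":-0.002,"dz":0,"turn":0,"hand":0},{"dx":0,"dy":-0.005,"dz":0,"turn":0,"hand":0},{"dx":0,"dy":-0.01,"dz":0,"turn":0,"hand":0},{"dx":0,"dy":-0.016,"dz":0,"turn":0,"hand":0},{"dx":0,"dy":-0.022,"dz":0,"turn":0,"hand":0},{"dx":0,"dy":-0.027,"dz":0,"turn":0,"hand":0},{"dx":0,"dy":-0.03,"dz":0,"turn":0,"hand":0},{"dx":0,"dy":-0.03,"dz":0,"turn":0,"hand":0}]'; python3 - <<'E'
from h import *
st=bot.get_state();print(st['wrist_torque'],st['finger_gap'])
p=bot.camera('scene');a=p['frame'][170:250,310:390,::-1]
q=bot.camera('wrist')['frame'][60:300,150:490,::-1]
cv2.imwrite('pics/s6.png',np.hstack([cv2.resize(a,(400,400),interpolation=cv2.INTER_CUBIC),cv2.resize(q,(400,400))]))
E
```

```text
clock: 8.65
tool_pos: [0.506, 0.0152, 0.118]
orientation: [-1.571, -0.001, 0.384]
contact_force: [-0.1, 0.3, -4.0]
finger_gap: 0.131
[ 0.00624918  0.01949959 -0.03401666] 0.1306600958604167
```

View pics/s6.png

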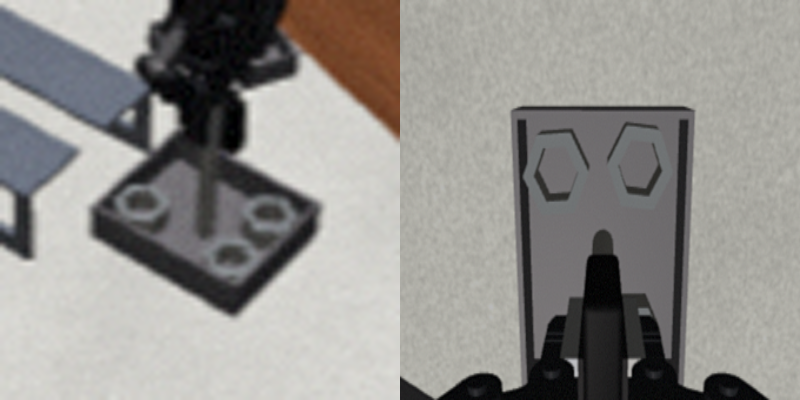

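Airborne and level: the tray's front edge is still at wrist row ~125, as it was on the bench.

```bash
python3 -m creep '[{"dx":0,"dy":-0.003,"dz":0,"turn":0,"hand":0},{"dx":0,"dy":-0.01,"dz":0,"turn":0,"hand":0},{"dx":0,"dy":-0.02,"dz":0,"turn":0,"hand":0},{"dx":0,"dy":-0.031,"dz":0,"turn":0,"hand":0},{"dx":0,"dy":-0.042,"dz":0,"turn":0,"hand":0},{"dx":0,"dy":-0.053,"dz":0,"turn":0,"hand":0},{"dx":0,"dy":-0.061,"dz":0,"turn":0,"hand":0},{"dx":0,"dy":-0.065,"dz":0,"turn":0,"hand":0}]' && python3 -m creep '[{"dx":0,"dy":-0.003,"dz":0,"turn":0,"hand":0},{"dx":0,"dy":-0.01,"dz":0,"turn":0,"hand":0},{"dx":0,"dy":-0.02,"dz":0,"turn":0,"hand":0},{"dx":0,"dy":-0.031,"dz":0,"turn":0,"hand":0},{"dx":0,"dy":-0.042,"dz":0,"turn":0,"hand":0},{"dx":0,"dy":-0.053,"dz":0,"turn":0,"hand":0},{"dx":0,"dy":-0.058,"dz":0,"turn":0,"hand":0},{"dx":0,"dy":-0.06,"dz":0,"turn":0,"hand":0}]' && python3 -m creep '[{"dx":0,"dy":0,"dz":0,"turn":0,"hand":0},{"dx":0,"dy":0,"dz":0,"turn":0,"hand":0},{"dx":0,"dy":0,"dz":0,"turn":0,"hand":0},{"dx":0,"dy":0,"dz":0,"turn":0,"hand":0},{"dx":0,"dy":0,"dz":0,"turn":0,"hand":0},{"dx":0,"dy":0,"dz":0,"turn":0,"hand":0},{"dx":0,"dy":0,"dz":0,"turn":0,"hand":0},{"dx":0,"dy":0,"dz":0,"turn":0,"hand":0}]'; python3 - <<'E'
from h import *
st=bot.get_state();print(st['wrist_torque'],st['finger_gap'])
p=bot.camera('scene');a=p['frame'][110:260,270:420,::-1]
q=bot.camera('wrist')['frame'][60:300,150:490,::-1]
cv2.imwrite('pics/s7.png',np.hstack([cv2.resize(a,(400,400),interpolation=cv2.INTER_CUBIC),cv2.resize(q,(400,400))]))
E
```

```text
clock: 9.55
tool_pos: [0.5062, 0.0152, 0.1836]
orientation: [-1.571, -0.002, 0.384]
contact_force: [0.1, 0.8, -4.0]
finger_gap: 0.132
clock: 10.35
tool_pos: [0.506, 0.0152, 0.2432]
orientation: [-1.571, -0.002, 0.384]
contact_force: [0.9, -0.8, -4.6]
finger_gap: 0.133
clock: 11.15
tool_pos: [0.5055, 0.0152, 0.2423]
orientation: [-1.571, -0.0, 0.384]
contact_force: [-0.2, -0.1, -3.6]
finger_gap: 0.133
[0.00301832 0.03953089 0.01917362] 0.13347634181197063
```

View pics/s7.png

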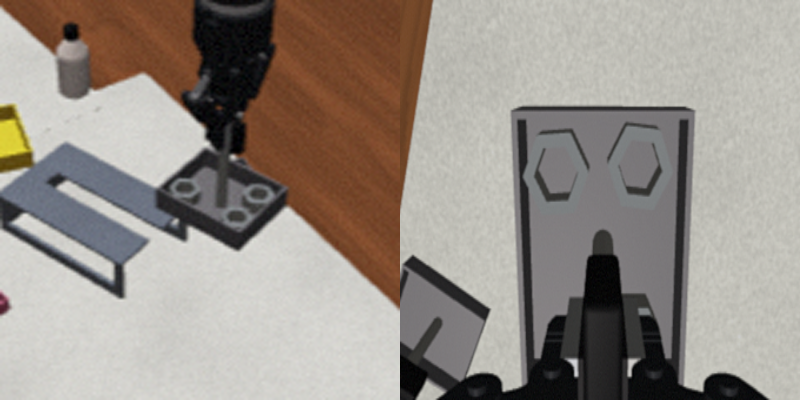

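```bash
python3 -c "
from bench import bot
print(bot.hand_in())"
```

```text
the job is handed in; nothing more can be done
None
```

The caddy is out of its cover and held about 155 mm above the bench, with all three nuts in it. I handed the job in at about 11 s on the robot's clock; the limit is 38 s.

I pinched the large grey caddy's grip from above and slid it along the slot to cover y of about +194 mm. Only then did I lift it straight up.

**Last checks:**
- **Level:** the tray looks the same in the wrist picture as it did just after leaving the bench, so it has not tipped.
- **Steady:** it held still for 0.8 s before I handed it in. The wrist load was about 4 N and the finger opening stayed at about 11 mm.
- **Forces:** the highest reading at the end of any move was about 8 N. I did not read forces during the moves.
- **Bystanders:** the gripper never went near the shears, screwdriver or oil bottle. The bottle stands untouched in the last picture; the shears and screwdriver were outside its crop.

The first move command was refused as invalid because its rows left out "dy". I added it and nothing else went wrong. No check failed.

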